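# Free a wooden hinge leaf by drawing back its spring bar with the fork

## Robot

A 7-joint arm with a two-finger parallel gripper is mounted at the origin on the work surface. World frame = base frame: x ahead of the robot, y to its left, z up, the work surface at z = 0. Lengths are in m, angles in rad, forces in N, time in s.
With the tool pointing down it reaches from about 0.35 to 0.775 m from the base axis. Payload 3.1 kg.
Tool frame: the origin (TCP) lies midway between the tips of the shut fingers; the grasp point (between the pads) lies 19 mm behind it; z points along the fingers, y is the line along which they close (so a half turn about z gives the same grasp; the last joint's range is limited). The gripper opens to 85 mm and grips with 20 to 120 N. Pads are 22 mm wide; open, the fingers measure 114 mm over their backs; the gripper's body (76 mm by 85 mm) begins 54 mm behind the grasp point. The pads swing forward as they close: fully open they stand 13 mm farther back than shut.
Start: joints at [-1.3, 0.311, 0.014, 1.512, -0.004, 1.319, -0.027], TCP at [0.169, 0.523, 0.231] pointing down, gripper open.
Joint ranges: [-2.7, 2.7], [-0.3, 1.91], [-1.27, 1.3], [0.12, 2.57], [-1.44, 4.58], [0.2, 2.03], [-3.05, 3.05]. Speed limits (rad/s): [2.79, 2.79, 3.14, 3.14, 3.14, 3.14, 3.14].

## Interface

Orientations are given as [roll, pitch, yaw] about the fixed x, y, z axes, in that order (R = Rz(yaw) Ry(pitch) Rx(roll)).
In Python, from plant import bot, camera, calibration, nets gives the robot as it stands.
- The arm moves only by the tool drive_tool, never from a script. Its argument "moves" is a list of rows, each a list of 7 numbers: the opening, from -1 (shut) to 1 (fully open), then the shift along the tool's x, y, z in m, then the turn, a rotation vector about the tool's x, y, z in rad. In form: [[fingers, x, y, z, rx, ry, rz], ...]. A call has exactly 8 rows; each row shifts and turns the commanded pose from where the row before left it, along the tool's axes as they then stand; what a row does not reach is not made up. A row lasts 1/10 s, in which the tool goes at most 50 mm and 8.59 degrees, less where a joint would pass 70% of its speed; a pose out of reach is approached as far as the arm can. A call with a gripper value outside its range is refused whole. The fingers move at their own pace and stop on an object; "grip_force" is the grip in N (left out, the last holds). Time passes only in rows, so rows that do not move let the fingers close, or fill a call up. It gives the time, the measured TCP pose, the force, the opening and the grip force at its end, in the units of the state.
- bot.get_obs(): the state, without advancing time (a new reading comes with each control period).
- camera(name): name is "side" or "top"; returns (picture, depth): 400x640x3 uint8, red, green, blue; 400x640 float32, m along the optical axis (not along the pixel's ray), 0 where there is no reading.
- calibration(name): a dict with "fx", "fy", "cx", "cy" (pixels), "k1" (the pictures are not rectified: a ray, as slopes to the right and down, at radius r is drawn at 1 + k1 r^2 times it, then the intrinsics apply), "R" (3x3) and "t" (3): a world point X has camera coordinates R X + t. Camera axes: x right, y down, z forward; pixel columns grow to the right and rows downward; lengths in m; the calibration is good to about 2 mm. A picture is of the moment at which its call begins. calibration takes no time and is no camera call.
- bot.close_job(): hands the job in; it is judged then, once.
Trained networks look in the newest picture that a camera, given by its name, has taken for a name from the list of things; names that differ only in an ending like _2 or _b are one class to them, and where a whole thing is asked for, a point or a joint stands for the part that bears it (a point fixed in the world has none). Each returns a list of dicts, best first, with "conf" (0 to 1); they miss things now and then, are a little off and sometimes report something else, mostly with a low value. They report only what shows in the picture. A call takes as long as a camera call. They do not tell look-alikes from the thing itself.
- nets.recognise(camera, thing): "centre" ([x, y, z] in m, in the coordinates of the camera as it stood for that picture, good to about 4 mm: the middle of the surface that is visible of it).
- nets.landmark_of(camera, thing): "centre" ([x, y, z] in m, in the coordinates of the camera as it stood for that picture, good to about 4 mm: a listed point, or the origin of a listed thing).
The state is a dict: "time_s": time; "q": joint angles; "qvel": joint speeds; "joint_torque": joint torques, N m; "tool_pos": TCP position; "tcp_rot": TCP orientation; "force": force on the tool from outside, world axes, zero at the start; "ft_torque": the same for the moment, N m; "grip_width": opening from 0.0 (shut) to 1.0 (fully open); "grip_force": force on a finger pad.
Only numpy, scipy, OpenCV 4.12 (cv2) and the standard library are available. Lean on these libraries where they do the work, as an engineer would, in place of code of your own. Each camera call takes 0.05 s, during which the arm holds its last target. There are 200 camera calls.

## Task

Take the forked tool out of its stand and use it, not the fingers, to push the collar of the hinge jig's spring bar sideways, gently (never 12 newtons or more), until the wooden hinge leaf comes free and rises in the jig. Then put the fork back in its slot, fully down, and stand the leaf upright on its foot in the empty near compartment of the tray. Leave the other things on the bench as they are.

Things in the scene. Friction and masses are not known exactly. Their poses are not given: they have to be found in the camera images.
- jig: Hinge jig, fixed to the bench. Origin on the bench under the well's centre, z up. Base plate 56 (x) x 112 (y, +28 to -84) x 6 mm. Dark steel well round the origin: inside 26 (x) x 26 (y), outside 45 x 46, rim 54 mm above the bench. The spring bar enters it from the -y side. Rear post at y -64 to -76, 44 high.
- gap (a point): Point on the bar's axis beside the well, (0, -28.3, 30) mm in the jig's frame, axes as the jig's: put the fork astride the bar here from above, blade across the bar (fork x along jig x). Between the well's outer face (jig y -23) and the collar 10 to 20 mm of the 8 mm thick bar lie bare.
- spring_bar: Steel spring bar, 8 mm thick, slides along the jig's y, 30 mm above the bench. Origin at its tip, at rest 4 mm towards -y from the well's centre; it reaches 7 to 9 mm into the leaf's eye and locks the leaf. Drawn out towards -y it needs 3 N, plus 0.5 N per mm, plus up to 2 N of friction; hard stop at 10 mm; springs back. Over 12 N damages it.
- collar_zone (a point): Point on the bar's axis, (0, -38, 30) mm in the jig's frame, fixed. The collar, a disc 26 mm across and 5 mm thick, is clamped on the bar with its face to the well at jig y -33 to -43: exactly where differs each time and is not reported; find it by feel. When the bar's tip is out of the eye a sprung lifter raises the leaf 19 mm at 0.1 m/s and keeps it there.
- leaf: Wooden hinge leaf, loose upright block 22 (x) x 24 (y) x 75 mm high, about 50 g, eye through it along y (12 wide, 5 to 16 mm above the foot). Origin at the centre of its foot, z up. Locked: foot 21 mm above the bench. Freed: 40 mm, clear above the bar, top at 115 mm.
- fork: Forked tool, loose, upright, about 90 g. Origin at the prong tips on the centre line, z up the handle, x across the prongs. Steel blade 29 (x) x 5.5 (y), 52 mm long: two prongs 8 wide, 30 long, 13 apart, solid web above. Wooden handle 16 (x) x 22 (y), from 52 to 127 mm above the tips. Half-turn symmetric. Handle's lower end rests on the stand.
- stand: Fork stand, fixed wooden block 100 (x) x 140 (y) x 56 mm high. Origin on the bench under the centre of its blade slot, 34 (x) x 12 (y) mm, floor at 3.5 mm. Fork fully down: its origin 4 mm above the bench, axes parallel to the stand's, either way round. Two short tools, tops at 108 mm, stand in it at (20, 55) and (-20, -56) mm.
- tray: Wooden tray, fixed, 150 (x) x 100 (y) x 22 mm high, walls and floor 5 mm thick, split by a wall across its middle (x = 0). Origin on the bench under its centre. The near compartment (x -70 to -2.5, y -45 to 45 mm) is empty; the far one (+x) holds a spare leaf lying down.
- spare: spare hinge leaf, 22 x 24 x 60 mm, lying in the tray's far compartment; bystander.
- lidded_box: turned lidded wooden box, 74 across, 76 high; bystander. Origin: centre of its underside.
- cup: wooden cup, 72 across, 85 high; bystander. Origin: centre of its underside.
- brush: hand brush lying on the bench; bystander.
- wood_ring: wooden ring, 48 across, 18 high; bystander. Origin: centre of its underside.
- mallet: small wooden mallet lying on the bench; bystander.
- blank: wood blank 90 x 35 x 24, lying; bystander. Origin: centre of its underside.
- oil: small glass jar, 44 across, 90 high; bystander. Origin: centre of its underside.
Things that resemble listed ones, but are neither listed nor needed, are in the scene too. What is shaped like the fork but blue or purple is not meant.

How it is judged:
On the way, in this order (a step that is already met when the one before it is completed fails the run):
1. the fork is lifted clear of its stand (height (world z) of fork above 0.065 m), for 0.1 s.
2. the fork holds the bar's collar back and the leaf has risen in the well (contact force between fork and spring_bar above 0.5 N and z of leaf in the frame of jig above 0.035 m and y of spring_bar in the frame of jig below -0.0075 m and horizontal distance between leaf and jig below 0.008 m), for 0.1 s.
3. the fork is back in its slot, fully down and let go (horizontal distance between fork and stand below 0.008 m and z of fork in the frame of stand below 0.009 m and angle between fork's own z axis and vertical below 0.1 rad and contact force between fork and the fingers below 0.2 N), for 0.2 s.
At the end, for the whole second after the job is handed in: The leaf stands upright (within 0.12 rad) with its foot on the floor of the tray's near compartment (foot centre at least 4 mm inside its walls), at rest; the fork is upright in its slot, fully down (within 5 mm) and at rest; the spring bar is back at rest (within 2 mm) (horizontal distance between fork and stand below 0.008 m and z of fork in the frame of stand below 0.009 m and angle between fork's own z axis and vertical below 0.1 rad and x of leaf in the frame of tray between -0.066 and -0.008 m and y of leaf in the frame of tray between -0.041 and 0.041 m and z of leaf in the frame of tray below 0.009 m and angle between leaf's own z axis and vertical below 0.12 rad and linear speed of each of leaf, fork below 0.02 m/s and y of spring_bar in the frame of jig above -0.006 m); the robot touches nothing.
It fails at once if the spring bar is pressed with more than 12 N by the fork (contact force between fork and spring_bar above 12 N).
It fails at once if the leaf is forced against the bar with more than 15 N (contact force between leaf and spring_bar above 15 N).
It fails at once if the robot itself touches the spring bar (contact force between any of the fingers, the arm and spring_bar above 0.5 N).
It fails at once if a bystander is moved by more than 25 mm (distance of any of spare, lidded_box, cup, brush, wood_ring, mallet, blank, oil from where it was at the start of the episode above 0.025 m).
It also fails if it takes over 72 s, if anything falls off the work surface, if the arm or the gripper's body presses on something with over 40 N, if the wrist force passes 120 N, or if a joint passes its speed limit or range.

## Working session

There is one attempt and no reset: what is moved stays moved. The work goes in short steps, Python scripts to look and compute and a tool call to move; the robot and the scene stay as the last step left them, time stands still between calls to the robot, and variables do not carry over. Pictures are saved under pics/ and viewed, at most 10 in all, crops included, and the job is handed in when it is done.

Besides the shell and the picture viewer there is one more tool, called after ">>>" as name(argument=value, ...) on one line, values as JSON. drive_tool: Moves the arm, as the interface text tells. Its arguments: {"type":"object","properties":{"moves":{"type":"array","items":{"type":"array","items":{"type":"number"}}},"grip_force":{"type":"number"}},"required":["moves"]}

```bash
ls; mkdir -p pics; cat > h.py <<'E'
import numpy as np, cv2
from plant import bot, camera, calibration, nets
def toworld(c,p):
    k=calibration(c); return np.array(k["R"]).T@(np.array(p)-np.array(k["t"]))
def proj(c,X):
    k=calibration(c); p=np.array(k["R"])@np.array(X)+np.array(k["t"]); s=p[:2]/p[2]; s=s*(1+k["k1"]*(s@s))
    return np.array([k["fx"]*s[0]+k["cx"],k["fy"]*s[1]+k["cy"]])
def cloud(c,d):
    k=calibration(c); v,u=np.mgrid[0:400,0:640]
    K=np.array([[k["fx"],0,k["cx"]],[0,k["fy"],k["cy"]],[0,0,1.]])
    pts=np.stack([u.ravel(),v.ravel()],1).astype(float)[:,None]
    s=cv2.undistortPoints(pts,K,np.array([k["k1"],0,0,0,0.]))[:,0]
    z=d.ravel(); P=np.c_[s*z[:,None],z]
    W=(P-np.array(k["t"]))@np.array(k["R"]); W[z==0]=np.nan
    return W.reshape(400,640,3)
E
python3 - <<'E'
from h import *
for c in ("side","top"):
    im,d=camera(c); np.savez(f"{c}0.npz",im=im,d=d)
    cv2.imwrite(f"pics/{c}0.png",im[:,:,::-1])
    k=calibration(c); print(c,"campos",(-np.array(k["R"]).T@np.array(k["t"])).round(3),k["fx"])
    for t in ("fork","stand","jig","gap","leaf","tray"):
        for r in nets.landmark_of(c,t)[:4]:
            w=toworld(c,r["centre"]); print(c,t,round(r["conf"],2),w.round(3),proj(c,w).round())
print(bot.get_obs())
E
```

```text
pics
side campos [0.467 0.62  0.559] 396.2514819415372
side fork 0.85 [ 0.666 -0.351 -0.004] [287. 129.]
side fork 0.77 [ 0.464 -0.225  0.   ] [356. 157.]
side fork 0.7 [ 0.445 -0.353  0.002] [365. 132.]
side fork 0.47 [0.507 0.058 0.016] [329. 229.]
side jig 0.75 [0.508 0.056 0.002] [328. 233.]
side jig 0.71 [ 0.747 -0.083 -0.002] [232. 183.]
side gap 0.95 [0.505 0.027 0.031] [331. 212.]
side leaf 0.88 [0.509 0.057 0.018] [328. 228.]
side leaf 0.68 [0.334 0.221 0.006] [425. 311.]
side tray 0.95 [ 0.489  0.275 -0.001] [327. 332.]
top campos [0.337 0.005 1.025] 395.16241274356014
top fork 0.8 [ 0.668 -0.349  0.   ] [452. 151.]
top fork 0.72 [ 0.464 -0.226  0.003] [411. 226.]
top fork 0.67 [ 0.45  -0.349  0.002] [459. 231.]
top fork 0.5 [ 0.555 -0.331 -0.   ] [449. 191.]
top stand 0.81 [ 0.552 -0.322  0.006] [446. 192.]
top jig 0.97 [0.51  0.059 0.004] [302. 211.]
top jig 0.57 [ 0.5   0.27 -0.  ] [221. 216.]
top gap 0.6 [0.51  0.029 0.031] [313. 209.]
top leaf 0.7 [0.509 0.056 0.024] [302. 210.]
top tray 0.75 [0.497 0.271 0.001] [221. 217.]
top tray 0.57 [0.508 0.058 0.004] [302. 211.]
{'time_s': 0.7, 'q': array([-1.29975208,  0.31085026,  0.01396879,  1.51146197, -0.00441036,
        1.31917503, -0.02720056]), 'qvel': array([ 3.23433963e-04,  1.24468997e-04, -1.47477858e-05,  6.94896498e-04,
        6.18198026e-04, -8.17286241e-04,  6.50690136e-04]), 'joint_torque': array([ 3.17879776e-04, -3.79695439e+01,  1.45849558e-01, -2.30807251e+01,
        1.21560096e-02,  1.93862397e-03, -3.18278673e-06]), 'tool_pos': array([0.1691822 , 0.52337821, 0.23134648]), 'tcp_rot': array([ 3.14145652e+00, -2.84835024e-06,  2.82895096e+00]), 'force': array([-0.37442923,  0.70095098,  0.35000539]), 'ft_torque': array([-0.0073708 ,  0.04752611,  0.02684704]), 'grip_force': 0.0, 'grip_width': 1.002821409484224}
```

View pics/top0.png

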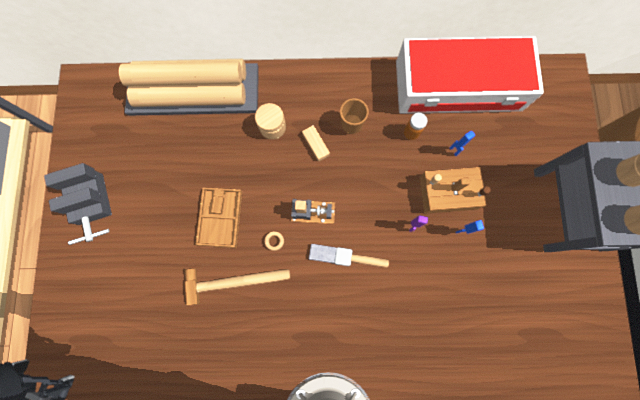

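View pics/side0.png

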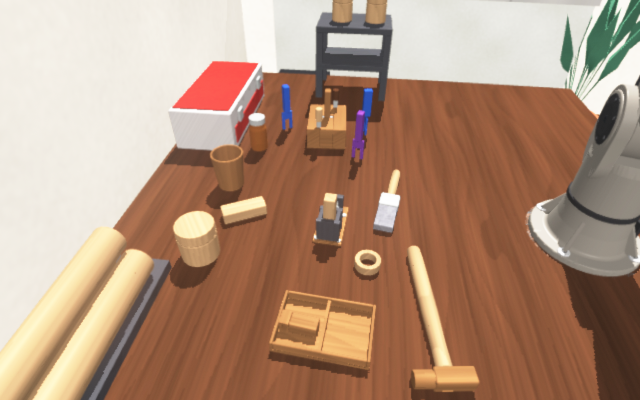

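The pictures show: fork candidates are blue (461,143 top), purple (419,222), blue (472,227), and the wooden-handled one in the stand at about (455,187 top / 328,100 side). Only the last fits, because it has a wooden handle and stands in the stand. The tray is at (218,217), with its empty near compartment at row ~232; the jig is at (313,211). Next I confirm the fork in a crop and measure orientations.

```bash
python3 - <<'E'
from h import *
T=np.load("top0.npz");S=np.load("side0.npz")
a=cv2.resize(T["im"][155:225,405:505],None,fx=5.5,fy=5.5,interpolation=cv2.INTER_CUBIC)[:380,:400]
b=cv2.resize(S["im"][75:155,290:370],None,fx=4.75,fy=4.75,interpolation=cv2.INTER_CUBIC)
a=cv2.resize(T["im"][160:220,415:495],(507,380),interpolation=cv2.INTER_CUBIC); b=cv2.resize(b,(290,380))
c=cv2.resize(T["im"][190:230,280:345],(400,215),interpolation=cv2.INTER_CUBIC);d=cv2.resize(S["im"][185:250,305:360],(254,215))
im=np.zeros((600,800,3),np.uint8); im[:380,:507]=a; im[:380,510:800]=b; im[383:598,:400]=c; im[383:598,405:659]=d
cv2.imwrite("pics/crop1.png",im[:,:,::-1])
for n,D in (("top",T),("side",S)):
    W=cloud(n,D["d"])
    def rect(nm,c,r,z0,z1):
        m=(np.hypot(W[...,0]-c[0],W[...,1]-c[1])<r)&(W[...,2]>z0)&(W[...,2]<z1)
        p=W[m]
        if len(p)<5: print(n,nm,len(p));return
        (cx,cy),(w,h),an=cv2.minAreaRect(p[:,:2].astype(np.float32))
        print(n,nm,len(p),"c",round(cx,4),round(cy,4),"wh",round(w,3),round(h,3),"ang",round(an,1),"med",np.median(p,0).round(4))
    rect("standtop",(0.553,-.33),.1,.05,.062)
    rect("forktop",(0.553,-.33),.03,.115,.14)
    rect("tools",(0.553,-.33),.1,.1,.112)
    rect("jigrim",(0.51,.057),.04,.047,.06)
    rect("leaftop",(0.51,.057),.04,.085,.11)
    rect("jigpost",(0.505,-.01),.035,.038,.05)
    rect("traytop",(0.495,.272),.1,.016,.03)
for nm in ("stand","fork","tray"):
    k=None
E
```

```text
top standtop 1926 c 0.5284 -0.3278 wh 0.148 0.141 ang 3.4 med [ 0.5462 -0.3222  0.058 ]
top forktop 87 c 0.5514 -0.3266 wh 0.023 0.015 ang 89.6 med [ 0.5502 -0.324   0.1315]
top tools 117 c 0.5378 -0.3364 wh 0.143 0.089 ang 35.8 med [ 0.5447 -0.3255  0.1088]
top jigrim 194 c 0.5092 0.0566 wh 0.046 0.045 ang 85.6 med [0.5023 0.0502 0.0555]
top leaftop 98 c 0.5086 0.0565 wh 0.022 0.022 ang 88.9 med [0.5077 0.0574 0.0978]
top jigpost 95 c 0.5045 -0.0048 wh 0.04 0.034 ang 89.1 med [ 0.504  -0.0099  0.0448]
top traytop 701 c 0.4955 0.2719 wh 0.101 0.151 ang 85.5 med [0.5109 0.2726 0.0232]
side standtop 827 c 0.551 -0.3267 wh 0.099 0.143 ang 3.7 med [ 0.5405 -0.3058  0.0571]
side forktop 56 c 0.5508 -0.3246 wh 0.016 0.02 ang 5.7 med [ 0.5502 -0.3198  0.1266]
side tools 99 c 0.5135 -0.3151 wh 0.135 0.092 ang 71.9 med [ 0.55   -0.3186  0.1064]
side jigrim 317 c 0.5075 0.0588 wh 0.049 0.045 ang 86.4 med [0.5054 0.0717 0.0547]
side leaftop 161 c 0.5074 0.0593 wh 0.026 0.022 ang 86.3 med [0.5076 0.0642 0.0964]
side jigpost 45 c 0.4934 -0.004 wh 0.023 0.036 ang 21.5 med [ 0.4929 -0.0069  0.0441]
side traytop 2154 c 0.4942 0.2738 wh 0.101 0.151 ang 85.7 med [0.5125 0.2815 0.0226]
```

View pics/crop1.png

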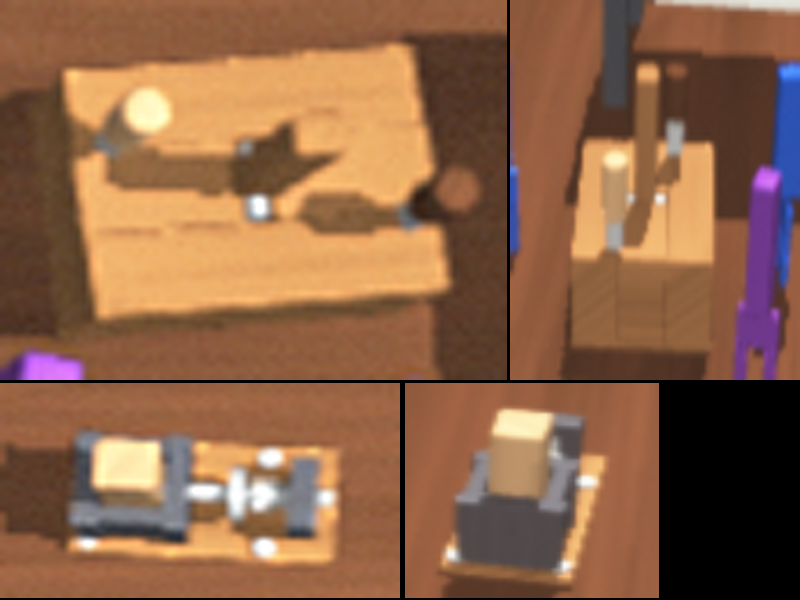

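Crop confirms it: the fork is the wooden-handled tool in the middle of the stand (top crop 255,150), between the pale tool (147,110) and the dark tool (457,190). In the jig crop the well is at left, with bar, collar (240,495) and post to its right. From these measurements: stand yaw ≈ +0.065, jig yaw ≈ -0.068, tray yaw ≈ -0.077.

```bash
cat >> h.py <<'E'
from scipy.spatial.transform import Rotation as Ro
def plan(pts, start=None, g=1):
    """pts: list of (x,y,z,yaw,nrows); prints tool-frame rows, tool pointing down"""
    o=bot.get_obs(); p=np.array(o["tool_pos"]); R=Ro.from_euler("xyz",o["tcp_rot"])
    if start is not None: p=np.array(start[:3]); R=Ro.from_euler("xyz",[np.pi,0,start[3]])
    rows=[]
    for x,y,z,yaw,n in pts:
        T=Ro.from_euler("xyz",[np.pi,0,yaw])
        for i in range(n):
            f=1/(n-i); s=R.inv().apply((np.array([x,y,z])-p)*f).round(4); r=((R.inv()*T).as_rotvec()*f).round(3)
            rows.append([g,*s.tolist(),*r.tolist()]); p=p+R.apply(s); R=R*Ro.from_rotvec(r)
    for i in range(0,len(rows),8): print([[float(v) for v in r] for r in rows[i:i+8]])
    print("end",p.round(4),R.as_euler("xyz").round(3))
E
python3 -c "
from h import *
plan([(.42,.25,.25,2.3,8),(.54,-.1,.24,1.8,8),(.551,-.3255,.2,1.636,8),(.551,-.3255,.063,1.636,8)])"
```

```text
[[1.0, -0.0403, -0.0229, -0.0023, 0.0, -0.0, 0.066], [1.0, -0.0418, -0.0202, -0.0023, 0.0, -0.0, 0.066], [1.0, -0.043, -0.0174, -0.0023, 0.0, -0.0, 0.066], [1.0, -0.0441, -0.0145, -0.0024, 0.0, -0.0, 0.066], [1.0, -0.0449, -0.0115, -0.0023, 0.0, -0.0, 0.066], [1.0, -0.0456, -0.0085, -0.0024, 0.0, -0.0, 0.066], [1.0, -0.046, -0.0055, -0.0023, 0.0, -0.0, 0.066], [1.0, -0.0463, -0.0025, -0.0024, 0.0, -0.0, 0.067]]
[[1.0, -0.0426, -0.018, 0.0012, 0.0, -0.0, 0.062], [1.0, -0.0437, -0.0153, 0.0013, 0.0, -0.0, 0.063], [1.0, -0.0445, -0.0125, 0.0012, 0.0, -0.0, 0.062], [1.0, -0.0452, -0.0097, 0.0013, 0.0, -0.0, 0.063], [1.0, -0.0457, -0.0069, 0.0012, 0.0, -0.0, 0.062], [1.0, -0.0461, -0.004, 0.0013, 0.0, -0.0, 0.063], [1.0, -0.0462, -0.0011, 0.0012, 0.0, -0.0, 0.062], [1.0, -0.0463, 0.0018, 0.0013, 0.0, -0.0, 0.063]]
[[1.0, -0.0278, -0.0051, 0.005, 0.0, -0.0, 0.02], [1.0, -0.0279, -0.0045, 0.005, 0.0, -0.0, 0.021], [1.0, -0.0279, -0.0039, 0.005, 0.0, -0.0, 0.02], [1.0, -0.028, -0.0034, 0.005, 0.0, -0.0, 0.021], [1.0, -0.0281, -0.0028, 0.005, 0.0, -0.0, 0.02], [1.0, -0.0281, -0.0022, 0.005, 0.0, -0.0, 0.021], [1.0, -0.0282, -0.0016, 0.005, 0.0, -0.0, 0.02], [1.0, -0.0282, -0.0011, 0.005, 0.0, -0.0, 0.021]]
[[1.0, 0.0, 0.0, 0.0171, 0.0, -0.0, -0.0], [1.0, 0.0, 0.0, 0.0171, 0.0, -0.0, -0.0], [1.0, 0.0, 0.0, 0.0171, 0.0, -0.0, -0.0], [1.0, 0.0, 0.0, 0.0171, 0.0, -0.0, -0.0], [1.0, 0.0, 0.0, 0.0171, 0.0, -0.0, -0.0], [1.0, 0.0, 0.0, 0.0172, 0.0, -0.0, -0.0], [1.0, 0.0, 0.0, 0.0171, 0.0, -0.0, -0.0], [1.0, 0.0, 0.0, 0.0172, 0.0, -0.0, -0.0]]
end [ 0.551  -0.3255  0.063 ] [ 3.142 -0.     1.636]
```

>>> drive_tool(moves=[[1,-0.04,-0.023,-0.002,0,0,0.066],[1,-0.042,-0.02,-0.002,0,0,0.066],[1,-0.043,-0.0175,-0.002,0,0,0.066],[1,-0.044,-0.0145,-0.002,0,0,0.066],[1,-0.045,-0.0115,-0.002,0,0,0.066],[1,-0.0455,-0.0085,-0.002,0,0,0.066],[1,-0.046,-0.0055,-0.002,0,0,0.066],[1,-0.046,-0.0025,-0.002,0,0,0.067]])

```text
time_s: 1.5
tool_pos: [0.4207, 0.2488, 0.2478]
tcp_rot: [3.14, -0.0, 2.297]
force: [-0.2, 1.1, 0.1]
grip_width: 1.004
grip_force: 0.0
```

>>> drive_tool(moves=[[1,-0.0425,-0.018,0.001,0,0,0.062],[1,-0.0435,-0.0155,0.001,0,0,0.063],[1,-0.0445,-0.0125,0.001,0,0,0.062],[1,-0.045,-0.0095,0.001,0,0,0.063],[1,-0.0455,-0.007,0.001,0,0,0.062],[1,-0.046,-0.004,0.001,0,0,0.063],[1,-0.046,-0.001,0.001,0,0,0.062],[1,-0.046,0.002,0.001,0,0,0.063]])

```text
time_s: 2.3
tool_pos: [0.5398, -0.1001, 0.2396]
tcp_rot: [3.141, -0.0, 1.798]
force: [0.5, 0.3, 0.3]
grip_width: 1.001
grip_force: 0.0
```

>>> drive_tool(moves=[[1,-0.028,-0.005,0.005,0,0,0.02],[1,-0.028,-0.0045,0.005,0,0,0.021],[1,-0.028,-0.004,0.005,0,0,0.02],[1,-0.028,-0.0035,0.005,0,0,0.021],[1,-0.028,-0.003,0.005,0,0,0.02],[1,-0.028,-0.002,0.005,0,0,0.021],[1,-0.028,-0.0015,0.005,0,0,0.02],[1,-0.028,-0.001,0.005,0,0,0.021]])

```text
time_s: 3.1
tool_pos: [0.5505, -0.3248, 0.199]
tcp_rot: [3.141, -0.0, 1.636]
force: [0.4, 0.0, -0.4]
grip_width: 1.005
grip_force: 0.0
```

>>> drive_tool(moves=[[1,-0.0007,0,0.02,0,0,0],[1,0,0,0.02,0,0,0],[1,0,0,0.02,0,0,0],[1,0,0,0.02,0,0,0],[1,0,0,0.02,0,0,0],[1,0,0,0.018,0,0,0],[1,0,0,0.018,0,0,0],[1,0,0,0,0,0,0]])

```text
time_s: 3.9
tool_pos: [0.5487, -0.3228, 0.0602]
tcp_rot: [-3.137, -0.004, 1.636]
force: [-0.6, -0.3, 0.1]
grip_width: 1.0
grip_force: 0.0
```

>>> drive_tool(moves=[[-1,0,0,0,0,0,0],[-1,0,0,0,0,0,0],[-1,0,0,0,0,0,0],[-1,0,0,0,0,0,0],[-1,0,0,0,0,0,0],[-1,0,0,0,0,0,0],[-1,0,0,0,0,0,0],[-1,0,0,0,0,0,0]], grip_force=100)

```text
time_s: 4.7
tool_pos: [0.5508, -0.325, 0.0642]
tcp_rot: [3.14, 0.001, 1.636]
force: [-0.6, 0.5, 5.1]
grip_width: 0.173
grip_force: 97.1
```

>>> drive_tool(moves=[[-1,0,0,-0.01,0,0,0],[-1,0,0,-0.02,0,0,0],[-1,0,0,-0.025,0,0,0],[-1,0,0,-0.025,0,0,0],[-1,0,0,-0.025,0,0,0],[-1,0,0,-0.025,0,0,0],[-1,0,0,-0.02,0,0,0],[-1,0,0,-0.01,0,0,0]])

```text
time_s: 5.5
tool_pos: [0.5507, -0.3252, 0.2253]
tcp_rot: [3.14, 0.002, 1.636]
force: [0.4, 0.6, -1.1]
grip_width: 0.178
grip_force: 97.0
```

```bash
python3 - <<'E'
from h import *
o=bot.get_obs(); print(o["tool_pos"],o["force"],o["grip_width"])
ims=[]
for c in ("side","top"):
    im,d=camera(c); np.savez(f"{c}1.npz",im=im,d=d)
    W=cloud(c,d); p=o["tool_pos"]
    for nm,z0,z1 in (("handle",p[2]-.005,p[2]+.003),("blade",p[2]-.058,p[2]-.015)):
        m=(np.hypot(W[...,0]-p[0],W[...,1]-p[1])<.03)&(W[...,2]>z0)&(W[...,2]<z1)
        print(c,nm,m.sum(),np.nanmedian(W[m],0), np.nanmin(W[m],0),np.nanmax(W[m],0))
    u,v=proj(c,p).astype(int); ims.append(cv2.resize(im[max(v-60,0):v+60,max(u-60,0):u+60],(400,400)))
    for r in nets.landmark_of(c,"fork")[:5]: print(c,round(r["conf"],2),toworld(c,r["centre"]).round(4))
cv2.imwrite("pics/held.png",np.hstack(ims)[:,:,::-1])
y=-.068; jx,jy=.508,.0577
for Y in (-.0283,): print("gap",jx-np.sin(y)*Y, jy+np.cos(y)*Y)
E
```

```text
[ 0.55069141 -0.3251511   0.22530991] [ 0.44403479  0.55831322 -1.09843783] 0.1783313046584574
side handle 30 [ 0.55097572 -0.31752777  0.22560744] [ 0.53781071 -0.32190141  0.22036169] [ 0.5639275  -0.31237704  0.22824171]
side blade 140 [ 0.55246788 -0.32504147  0.19564807] [ 0.53706496 -0.32963967  0.16751689] [ 0.56496745 -0.32029541  0.20977681]
side 0.83 [ 6.632e-01 -3.490e-01 -2.000e-04]
side 0.82 [ 4.463e-01 -3.510e-01  3.000e-04]
side 0.77 [ 0.5525 -0.3299  0.1657]
side 0.56 [ 0.4624 -0.2254  0.    ]
top handle 11 [ 0.55204586 -0.31693156  0.22654374] [ 0.53839776 -0.31985585  0.2226114 ] [ 0.5596981  -0.31581916  0.22813045]
top blade 68 [ 0.54567022 -0.32494329  0.18752146] [ 0.53813778 -0.33138241  0.16743428] [ 0.56695268 -0.32298147  0.20959278]
top 0.69 [ 0.4631 -0.225   0.0049]
top 0.5 [ 0.5542 -0.3267  0.1632]
top 0.35 [0.5079 0.0578 0.0055]
gap 0.506077082728085 0.029465404391679856
```

View pics/held.png

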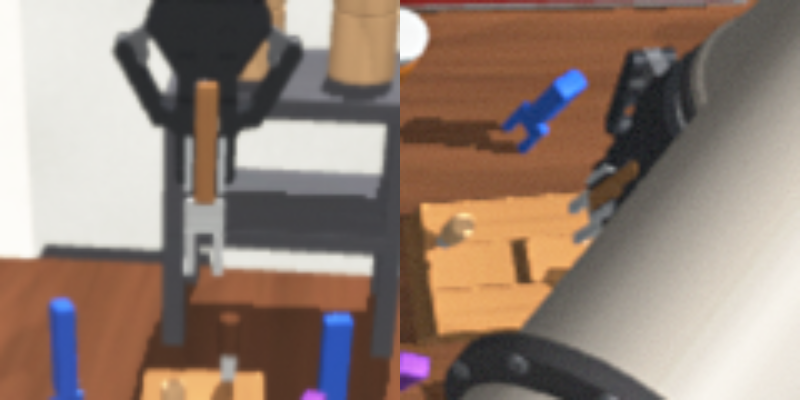

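The side view (left) shows the fork held upright, tips at (205,270) in the crop, and the top view shows the empty slot at (522,262). The fork sits about 2 mm behind the TCP. Next I hover over the gap.

```bash
python3 -c "
from h import *
plan([(.5066,.0315,.2,1.503,12),(.5066,.0315,.14,1.503,4)],g=-1)"
```

```text
[[-1.0, 0.0298, -0.0017, 0.0019, -0.0, -0.0, 0.011], [-1.0, 0.0298, -0.002, 0.0019, -0.0, -0.0, 0.011], [-1.0, 0.0298, -0.0023, 0.0019, -0.0, -0.0, 0.011], [-1.0, 0.0297, -0.0026, 0.0019, -0.0, -0.0, 0.011], [-1.0, 0.0297, -0.003, 0.0019, -0.0, -0.0, 0.011], [-1.0, 0.0297, -0.0033, 0.0019, -0.0, -0.0, 0.011], [-1.0, 0.0296, -0.0036, 0.0019, -0.0, -0.0, 0.011], [-1.0, 0.0296, -0.004, 0.0019, -0.0, -0.0, 0.011]]
[[-1.0, 0.0295, -0.0043, 0.0019, -0.0, -0.0, 0.011], [-1.0, 0.0295, -0.0046, 0.0018, -0.001, -0.0, 0.011], [-1.0, 0.0295, -0.0049, 0.0019, -0.0, -0.001, 0.011], [-1.0, 0.0294, -0.0053, 0.0018, -0.001, -0.0, 0.012], [-1.0, -0.0, -0.0, 0.015, 0.0, -0.0, -0.0], [-1.0, -0.0, -0.0, 0.015, 0.0, -0.0, -0.0], [-1.0, -0.0, -0.0, 0.015, 0.0, -0.0, -0.0], [-1.0, -0.0, -0.0, 0.015, 0.0, -0.0, -0.0]]
end [0.5066 0.0315 0.14  ] [ 3.141 -0.     1.503]
```

>>> drive_tool(moves=[[-1,0.03,-0.0017,0.002,0,0,0.011],[-1,0.03,-0.002,0.002,0,0,0.011],[-1,0.03,-0.0023,0.002,0,0,0.011],[-1,0.03,-0.0026,0.002,0,0,0.011],[-1,0.0297,-0.003,0.002,0,0,0.011],[-1,0.0297,-0.0033,0.002,0,0,0.011],[-1,0.0296,-0.0036,0.002,0,0,0.011],[-1,0.0295,-0.004,0.002,0,0,0.011]])

```text
time_s: 6.5
tool_pos: [0.52, -0.0851, 0.2055]
tcp_rot: [-3.138, -0.0, 1.548]
force: [0.1, 0.2, -1.2]
grip_width: 0.175
grip_force: 97.1
```

>>> drive_tool(moves=[[-1,0.0294,-0.0043,0.002,0,0,0.011],[-1,0.0294,-0.0046,0.002,0,0,0.011],[-1,0.0293,-0.005,0.002,0,0,0.011],[-1,0.0292,-0.0053,0.001,0,0,0.012],[-1,0,0,0.015,0,0,0],[-1,0,0,0.015,0,0,0],[-1,0,0,0.015,0,0,0],[-1,0,0,0.015,0,0,0]])

```text
time_s: 7.3
tool_pos: [0.5055, 0.0314, 0.1382]
tcp_rot: [-3.138, 0.001, 1.503]
force: [-0.0, 0.8, -0.7]
grip_width: 0.174
grip_force: 97.0
```

```bash
python3 - <<'E'
from h import *
o=bot.get_obs(); print(o["tool_pos"],o["tcp_rot"],o["force"])
p=o["tool_pos"]; ims=[]
for c in ("side","top"):
    im,d=camera(c); np.savez(f"{c}2.npz",im=im,d=d)
    W=cloud(c,d)
    def st(nm,x,y,r,z0,z1):
        m=(np.hypot(W[...,0]-x,W[...,1]-y)<r)&(W[...,2]>z0)&(W[...,2]<z1); q=W[m]
        if len(q)>4:
            (cx,cy),(w,h),an=cv2.minAreaRect(q[:,:2].astype(np.float32)); print(c,nm,len(q),"c",round(cx,4),round(cy,4),round(w,4),round(h,4),round(an,1),"med",np.median(q,0).round(4))
    st("handle",p[0],p[1],.03,.137,.205); st("blade",p[0],p[1],.03,.082,.128); st("rim",.5085,.0577,.04,.047,.06); st("leaf",.5085,.0577,.02,.08,.105)
    for t in ("fork","gap","jig","leaf"):
        for r in nets.landmark_of(c,t)[:5]:
            w=toworld(c,r["centre"])
            if np.hypot(w[0]-p[0],w[1]-p[1])<.05: print(c,t,round(r["conf"],2),w.round(4))
    u,v=proj(c,[.507,.03,.06]).astype(int); ims.append(cv2.resize(im[v-40:v+40,u-40:u+40],(400,400),interpolation=cv2.INTER_CUBIC))
cv2.imwrite("pics/hover.png",np.hstack(ims)[:,:,::-1])
E
```

```text
[0.50545001 0.03141804 0.13819728] [-3.13848459e+00  7.31201699e-04  1.50331346e+00] [-0.0040237   0.81060988 -0.6607748 ]
side handle 802 c 0.5061 0.0352 0.026 0.0591 84.4 med [0.5058 0.0391 0.1777]
side blade 287 c 0.5064 0.0433 0.0348 0.0289 85.6 med [0.5062 0.031  0.1046]
side rim 310 c 0.5077 0.0589 0.0485 0.0448 85.7 med [0.5054 0.0711 0.0547]
side leaf 190 c 0.5075 0.0587 0.0255 0.0219 86.7 med [0.5075 0.0675 0.0957]
side fork 0.71 [0.5052 0.0272 0.0788]
side gap 0.81 [0.5059 0.0266 0.0309]
side jig 0.78 [ 0.5084  0.0565 -0.0007]
side jig 0.52 [0.5084 0.0534 0.0173]
side leaf 0.74 [0.5083 0.058  0.0183]
top fork 0.35 [0.5057 0.0235 0.0328]
top gap 0.78 [0.5086 0.0301 0.034 ]
```

View pics/hover.png

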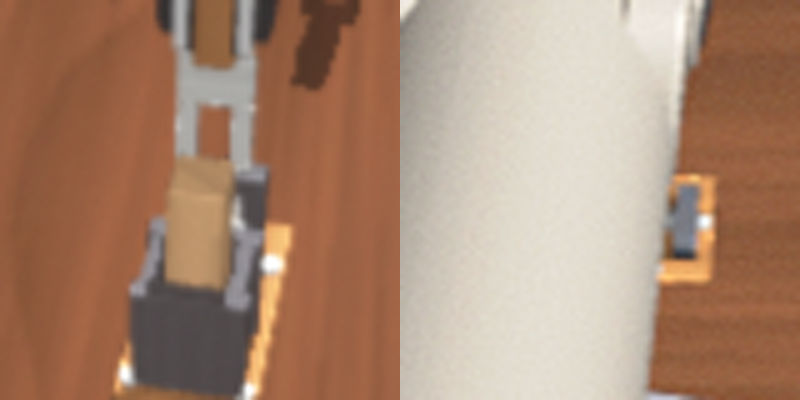

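```bash
python3 - <<'E'
from h import *
S=np.load("side2.npz"); W=cloud("side",S["d"]); p=np.array([.5054,.0314,.138])
y=-.068; J=np.array([[np.cos(y),np.sin(y)],[-np.sin(y),np.cos(y)]])
L=W.copy(); L[...,:2]=(W[...,:2]-[.5085,.0577])@J.T
def st(nm,x0,x1,y0,y1,z0,z1):
    m=(L[...,0]>x0)&(L[...,0]<x1)&(L[...,1]>y0)&(L[...,1]<y1)&(L[...,2]>z0)&(L[...,2]<z1); q=L[m]*1e3
    print(nm,len(q),"y med",np.median(q[:,1]).round(2),"pct",np.percentile(q[:,1],[10,25,75,90]).round(1),"x",np.percentile(q[:,0],[1,50,99]).round(1),"z",np.percentile(q[:,2],[1,99]).round(0))
st("blade",-.025,.025,-.045,-.015,.085,.125)
st("bladeweb",-.025,.025,-.045,-.015,.112,.125)
st("prongs",-.025,.025,-.045,-.015,.085,.105)
st("wellfront",-.03,.03,.015,.035,.012,.046)
st("leaffront",-.03,.03,.004,.02,.06,.088)
st("post",-.03,.03,-.08,-.05,.03,.043)
# handle front
st("handleabove",-.006,.006,-.04,-.005,.17,.195)
# per-height prong y: tilt
for z in (.085,.095,.105,.115,.122):
    m=(abs(L[...,0])<.02)&(L[...,1]>-.045)&(L[...,1]<-.015)&(abs(L[...,2]-z)<.005); print(z,m.sum(),(np.median(L[m],0)*1e3).round(2))
E
```

```text
blade 203 y med -27.21 pct [-28.9 -27.9 -26.5 -25.9] x [-15.6  -1.9  12.9] z [ 86. 125.]
bladeweb 89 y med -27.2 pct [-28.3 -27.7 -26.6 -26. ] x [-15.3  -2.   12.9] z [112. 125.]
prongs 81 y med -27.24 pct [-30.2 -28.2 -26.4 -25.8] x [-15.7   5.3  12.8] z [ 86. 105.]
wellfront 297 y med 23.02 pct [21.9 22.4 23.6 24.3] x [-23.1  -1.5  20.2] z [13. 46.]
leaffront 142 y med 11.65 pct [10.4 11.  12.4 12.9] x [-11.8  -1.7   9.5] z [60. 88.]
post 39 y med -63.92 pct [-66.6 -65.3 -62.6 -59.1] x [-18.4 -11.7  -6.6] z [30. 43.]
handleabove 86 y med -19.12 pct [-20.  -19.8 -18.4 -17.9] x [-5.3  0.2  5.9] z [170. 194.]
0.085 25 [ -9.07 -26.74  86.73]
0.095 40 [  5.39 -27.32  95.23]
0.105 44 [ -5.02 -27.56 104.85]
0.115 66 [ -1.38 -27.3  115.47]
0.122 67 [ -0.34 -27.06 122.17]
```

Side view, left half: fork prongs at (190,130)/(240,130) hang just behind the leaf at (200,220), centred in x with leaf and well. The plane fits put the blade at jig y ≈ -30 and centred in x. In the earlier crop the collar sat at about -38, so I can go straight down, which keeps the fingers clear of the leaf.

>>> drive_tool(moves=[[-1,0,0,0.01,0,0,0],[-1,0,0,0.01,0,0,0],[-1,0,0,0.008,0,0,0],[-1,0,0,0.006,0,0,0],[-1,0,0,0.004,0,0,0],[-1,0,0,0.002,0,0,0],[-1,0,0,0,0,0,0],[-1,0,0,0,0,0,0]], grip_force=120)

```text
time_s: 8.6
tool_pos: [0.5072, 0.0312, 0.1006]
tcp_rot: [3.141, -0.0, 1.503]
force: [-0.2, -0.4, -1.7]
grip_width: 0.167
grip_force: 116.4
```

>>> drive_tool(moves=[[-1,0,0,0.004,0,0,0],[-1,0,0,0.004,0,0,0],[-1,0,0,0.004,0,0,0],[-1,0,0,0.004,0,0,0],[-1,0,0,0.004,0,0,0],[-1,0,0,0.002,0,0,0],[-1,0,0,0,0,0,0],[-1,0,0,0,0,0,0]])

```text
time_s: 9.4
tool_pos: [0.507, 0.0312, 0.0783]
tcp_rot: [3.141, 0.0, 1.503]
force: [-0.5, -0.4, -1.4]
grip_width: 0.166
grip_force: 116.4
```

>>> drive_tool(moves=[[-1,0,-0.001,0.002,0,0,0],[-1,-0.0005,0,0,0,0,0],[-1,-0.0005,0,0,0,0,0],[-1,-0.0005,0,0,0,0,0],[-1,-0.0005,0,0,0,0,0],[-1,-0.0005,0,0,0,0,0],[-1,-0.0005,0,0,0,0,0],[-1,0,0,0,0,0,0]])

```text
time_s: 10.2
tool_pos: [0.5057, 0.0282, 0.0763]
tcp_rot: [3.142, 0.0, 1.503]
force: [0.5, 0.2, -0.3]
grip_width: 0.17
grip_force: 116.4
```

>>> drive_tool(moves=[[-1,-0.0004,0,0,0,0,0],[-1,-0.0004,0,0,0,0,0],[-1,-0.0004,0,0,0,0,0],[-1,-0.0004,0,0,0,0,0],[-1,-0.0004,0,0,0,0,0],[-1,0,0,0,0,0,0],[-1,0,0,0,0,0,0],[-1,0,0,0,0,0,0]])

```text
time_s: 11.0
tool_pos: [0.5056, 0.0263, 0.0763]
tcp_rot: [3.142, -0.0, 1.503]
force: [-0.0, 0.5, -0.1]
grip_width: 0.172
grip_force: 116.4
```

>>> drive_tool(moves=[[-1,-0.0004,0,0,0,0,0],[-1,-0.0004,0,0,0,0,0],[-1,-0.0004,0,0,0,0,0],[-1,-0.0004,0,0,0,0,0],[-1,-0.0004,0,0,0,0,0],[-1,0,0,0,0,0,0],[-1,0,0,0,0,0,0],[-1,0,0,0,0,0,0]])

```text
time_s: 11.8
tool_pos: [0.5054, 0.0243, 0.0763]
tcp_rot: [-3.142, -0.0, 1.503]
force: [0.4, -0.1, -1.1]
grip_width: 0.171
grip_force: 116.4
```

>>> drive_tool(moves=[[-1,-0.0004,0,0,0,0,0],[-1,-0.0004,0,0,0,0,0],[-1,-0.0004,0,0,0,0,0],[-1,-0.0004,0,0,0,0,0],[-1,-0.0004,0,0,0,0,0],[-1,0,0,0,0,0,0],[-1,0,0,0,0,0,0],[-1,0,0,0,0,0,0]])

```text
time_s: 12.6
tool_pos: [0.5054, 0.0234, 0.0763]
tcp_rot: [3.142, -0.001, 1.503]
force: [1.5, 4.8, -1.4]
grip_width: 0.171
grip_force: 116.3
```

>>> drive_tool(moves=[[-1,-0.0004,0,0,0,0,0],[-1,-0.0004,0,0,0,0,0],[-1,-0.0004,0,0,0,0,0],[-1,-0.0004,0,0,0,0,0],[-1,-0.0004,0,0,0,0,0],[-1,0,0,0,0,0,0],[-1,0,0,0,0,0,0],[-1,0,0,0,0,0,0]])

```text
time_s: 13.4
tool_pos: [0.5052, 0.0209, 0.0763]
tcp_rot: [-3.142, -0.001, 1.503]
force: [0.3, 5.3, -0.5]
grip_width: 0.172
grip_force: 116.3
```

>>> drive_tool(moves=[[-1,-0.0003,0,0,0,0,0],[-1,-0.0003,0,0,0,0,0],[-1,-0.0003,0,0,0,0,0],[-1,-0.0003,0,0,0,0,0],[-1,-0.0003,0,0,0,0,0],[-1,-0.0003,0,0,0,0,0],[-1,0,0,0,0,0,0],[-1,0,0,0,0,0,0]])

```text
time_s: 14.2
tool_pos: [0.5051, 0.0196, 0.0763]
tcp_rot: [3.142, -0.002, 1.503]
force: [0.2, 6.0, -0.7]
grip_width: 0.174
grip_force: 116.3
```

>>> drive_tool(moves=[[-1,-0.0003,0,0,0,0,0],[-1,-0.0003,0,0,0,0,0],[-1,-0.0003,0,0,0,0,0],[-1,-0.0003,0,0,0,0,0],[-1,-0.0003,0,0,0,0,0],[-1,-0.0003,0,0,0,0,0],[-1,0,0,0,0,0,0],[-1,0,0,0,0,0,0]])

```text
time_s: 15.0
tool_pos: [0.505, 0.0183, 0.0763]
tcp_rot: [3.142, -0.002, 1.504]
force: [0.2, 6.2, -1.1]
grip_width: 0.172
grip_force: 116.3
```

>>> drive_tool(moves=[[-1,-0.0003,0,0,0,0,0],[-1,-0.0003,0,0,0,0,0],[-1,-0.0003,0,0,0,0,0],[-1,-0.0003,0,0,0,0,0],[-1,-0.0003,0,0,0,0,0],[-1,0,0,0,0,0,0],[-1,0,0,0,0,0,0],[-1,0,0,0,0,0,0]])

```text
time_s: 15.8
tool_pos: [0.5049, 0.0172, 0.0763]
tcp_rot: [-3.142, -0.003, 1.504]
force: [1.1, 7.8, -1.5]
grip_width: 0.166
grip_force: 116.2
```

```bash
cat > leafz.py <<'E'
from h import *
im,d=camera("side"); W=cloud("side",d); y=-.068
J=np.array([[np.cos(y),np.sin(y)],[-np.sin(y),np.cos(y)]]); L=W.copy(); L[...,:2]=(W[...,:2]-[.5085,.0577])@J.T
m=(abs(L[...,0])<.011)&(abs(L[...,1])<.016)&(L[...,2]>.06)&(L[...,2]<.13)
print("leaf top z",np.percentile(L[m][:,2],97).round(4))
m=(abs(L[...,0])<.02)&(L[...,1]>-.06)&(L[...,1]<-.02)&(L[...,2]>.04)&(L[...,2]<.073); 
for z in (.048,.055,.062,.069):
    k=m&(abs(L[...,2]-z)<.004)
    if k.any(): print("blade y at",z,k.sum(),np.median(L[k],0).round(4))
o=bot.get_obs(); print(o["time_s"],o["tool_pos"].round(4),o["force"].round(1))
E
python3 leafz.py
```

```text
leaf top z 0.0988
blade y at 0.048 10 [-0.0121 -0.0407  0.0474]
blade y at 0.055 16 [-0.0118 -0.0397  0.0549]
blade y at 0.062 10 [-0.0116 -0.0414  0.0614]
blade y at 0.069 10 [-0.0123 -0.0413  0.0674]
15.85 [0.5049 0.0172 0.0763] [ 0.2  7.4 -0.4]
```

>>> drive_tool(moves=[[-1,-0.0003,0,0,0,0,0],[-1,-0.0003,0,0,0,0,0],[-1,-0.0003,0,0,0,0,0],[-1,-0.0003,0,0,0,0,0],[-1,0,0,0,0,0,0],[-1,0,0,0,0,0,0],[-1,0,0,0,0,0,0],[-1,0,0,0,0,0,0]])

```text
time_s: 16.65
tool_pos: [0.5049, 0.0162, 0.0763]
tcp_rot: [-3.142, -0.003, 1.504]
force: [0.8, 8.0, -0.8]
grip_width: 0.17
grip_force: 116.2
```

>>> drive_tool(moves=[[-1,-0.0003,0,0,0,0,0],[-1,-0.0003,0,0,0,0,0],[-1,-0.0002,0,0,0,0,0],[-1,0,0,0,0,0,0],[-1,0,0,0,0,0,0],[-1,0,0,0,0,0,0],[-1,0,0,0,0,0,0],[-1,0,0,0,0,0,0]])

```text
time_s: 17.45
tool_pos: [0.5048, 0.0157, 0.0763]
tcp_rot: [-3.142, -0.003, 1.504]
force: [0.8, 7.5, -0.9]
grip_width: 0.173
grip_force: 116.2
```

```bash
python3 leafz.py | grep -v blade
```

```text
leaf top z 0.0991
17.5 [0.5048 0.0158 0.0763] [ 0.7  8.2 -1.8]
```

>>> drive_tool(moves=[[-1,-0.0002,0,0,0,0,0],[-1,-0.0002,0,0,0,0,0],[-1,-0.0002,0,0,0,0,0],[-1,0,0,0,0,0,0],[-1,0,0,0,0,0,0],[-1,0,0,0,0,0,0],[-1,0,0,0,0,0,0],[-1,0,0,0,0,0,0]])

```text
time_s: 18.3
tool_pos: [0.5048, 0.0148, 0.0763]
tcp_rot: [-3.142, -0.003, 1.504]
force: [0.8, 7.7, -1.9]
grip_width: 0.167
grip_force: 116.2
```

```bash
python3 leafz.py | grep -v blade
```

```text
leaf top z 0.1171
18.35 [0.5048 0.0148 0.0763] [-0.   7.4 -1.5]
```

>>> drive_tool(moves=[[-1,-0.0002,0,0,0,0,0],[-1,-0.0002,0,0,0,0,0],[-1,-0.0002,0,0,0,0,0],[-1,0,0,0,0,0,0],[-1,0,0,0,0,0,0],[-1,0,0,0,0,0,0],[-1,0,0,0,0,0,0],[-1,0,0,0,0,0,0]])

```text
time_s: 19.15
tool_pos: [0.5047, 0.0143, 0.0763]
tcp_rot: [-3.142, -0.003, 1.504]
force: [0.0, 7.8, -1.7]
grip_width: 0.172
grip_force: 116.2
```

```bash
python3 leafz.py
```

```text
leaf top z 0.1169
blade y at 0.048 10 [-0.0117 -0.0438  0.0464]
blade y at 0.055 21 [-0.0118 -0.0432  0.0549]
blade y at 0.062 11 [-0.0113 -0.0446  0.0626]
blade y at 0.069 10 [-0.0129 -0.0441  0.0686]
19.2 [0.5047 0.0143 0.0763] [ 0.3  7.5 -1.1]
```

Leaf top went from 0.099 to 0.117, so it is free. Now I ease off and lift the fork.

>>> drive_tool(moves=[[-1,0.001,0,0,0,0,0],[-1,0.0015,0,0,0,0,0],[-1,0.0015,0,0,0,0,0],[-1,0.0015,0,0,0,0,0],[-1,0.0015,0,0,0,0,0],[-1,0.0015,0,0,0,0,0],[-1,0.0015,0,0,0,0,0],[-1,0.001,0,0,0,0,0]])

```text
time_s: 20.0
tool_pos: [0.5053, 0.0226, 0.0763]
tcp_rot: [3.142, 0.001, 1.503]
force: [0.9, 3.4, -1.1]
grip_width: 0.169
grip_force: 116.3
```

>>> drive_tool(moves=[[-1,0,0,-0.005,0,0,0],[-1,0,0,-0.01,0,0,0],[-1,0,0,-0.02,0,0,0],[-1,0,0,-0.025,0,0,0],[-1,0,0,-0.03,0,0,0],[-1,0,0,-0.03,0,0,0],[-1,0,0,-0.02,0,0,0],[-1,0,0,-0.01,0,0,0]])

```text
time_s: 20.8
tool_pos: [0.5066, 0.02, 0.2293]
tcp_rot: [3.137, 0.002, 1.5]
force: [-0.0, 0.3, -1.7]
grip_width: 0.169
grip_force: 116.5
```

```bash
python3 leafz.py|grep -v blade; python3 -c "
from h import *
plan([(.5508,-.3252,.225,1.636,14)],g=-1)"
```

```text
leaf top z 0.1168
20.85 [0.507  0.0205 0.2298] [ 0.8 -0.4  0.1]
[[-1.0, -0.0244, 0.0049, 0.0004, 0.0, 0.0, -0.01], [-1.0, -0.0245, 0.0046, 0.0004, 0.0, 0.0, -0.01], [-1.0, -0.0245, 0.0044, 0.0004, 0.0, 0.0, -0.01], [-1.0, -0.0245, 0.0041, 0.0004, 0.001, 0.0, -0.01], [-1.0, -0.0246, 0.0039, 0.0004, 0.0, 0.0, -0.01], [-1.0, -0.0246, 0.0036, 0.0004, 0.001, 0.0, -0.01], [-1.0, -0.0247, 0.0034, 0.0004, 0.0, 0.0, -0.009], [-1.0, -0.0247, 0.0032, 0.0004, 0.001, 0.0, -0.01]]
[[-1.0, -0.0247, 0.0029, 0.0004, 0.0, 0.0, -0.009], [-1.0, -0.0247, 0.0027, 0.0004, 0.001, 0.0, -0.01], [-1.0, -0.0248, 0.0024, 0.0004, 0.0, 0.0, -0.009], [-1.0, -0.0248, 0.0022, 0.0003, 0.001, 0.001, -0.01], [-1.0, -0.0248, 0.002, 0.0003, 0.0, 0.0, -0.009], [-1.0, -0.0249, 0.0017, 0.0004, 0.001, 0.001, -0.01]]
end [ 0.5508 -0.3252  0.225 ] [-3.141 -0.     1.636]
```

>>> drive_tool(moves=[[-1,-0.028,0.0055,0,0,0,-0.011],[-1,-0.028,0.005,0,0,0,-0.011],[-1,-0.028,0.0045,0,0,0,-0.011],[-1,-0.028,0.0045,0,0,0,-0.011],[-1,-0.028,0.004,0,0,0,-0.011],[-1,-0.028,0.004,0,0,0,-0.011],[-1,-0.028,0.0035,0,0,0,-0.011],[-1,-0.028,0.003,0,0,0,-0.011]])

```text
time_s: 21.65
tool_pos: [0.5315, -0.204, 0.2252]
tcp_rot: [-3.139, 0.001, 1.59]
force: [0.1, 0.9, -0.6]
grip_width: 0.17
grip_force: 116.5
```

>>> drive_tool(moves=[[-1,-0.028,0.003,0,0,0,-0.011],[-1,-0.028,0.0025,0,0,0,-0.011],[-1,-0.028,0.002,0,0,0,-0.011],[-1,-0.024,0.002,0,0,0,-0.011],[-1,-0.014,0.001,0,0,0,0],[-1,0,0,0,0,0,0],[-1,0,0,0,0,0,0],[-1,0,0,0,0,0,0]])

```text
time_s: 22.45
tool_pos: [0.5485, -0.3215, 0.2261]
tcp_rot: [3.142, -0.002, 1.637]
force: [-0.3, 0.2, -1.2]
grip_width: 0.171
grip_force: 116.5
```

```bash
cat > chk.py <<'E'
from h import *
def run(f=None):
    o=bot.get_obs(); p=o["tool_pos"]; print(p.round(4),o["tcp_rot"].round(4))
    d=camera("side")[1] if f is None else np.load(f)["d"]
    if f: p=np.array([.5507,-.3252,.2253])
    W=cloud("side",d); y=.065; J=np.array([[np.cos(y),np.sin(y)],[-np.sin(y),np.cos(y)]]); L=W.copy(); L[...,:2]=(W[...,:2]-[.551,-.326])@J.T
    for dz in (-.055,-.045,-.035,-.025,-.015,.035,.05):
        m=(abs(L[...,0])<.016)&(abs(L[...,1])<.02)&(abs(L[...,2]-p[2]-dz)<.006)
        q=L[m]*1e3
        if len(q): print(dz,len(q),"y",np.median(q[:,1]).round(1),"x",np.percentile(q[:,0],[2,50,98]).round(1),"zmin",q[:,2].min().round(0))
print("before");run("side1.npz");print("now");run()
E
python3 chk.py
```

```text
before
[ 0.5485 -0.3215  0.2261] [ 3.1415e+00 -1.8000e-03  1.6371e+00]
-0.055 26 y 1.0 x [-14.1  -0.3  13.4] zmin 166.0
-0.045 30 y 1.1 x [-13.8  -0.1  13.5] zmin 174.0
-0.035 32 y 0.1 x [-13.5   6.3  13.7] zmin 184.0
-0.025 54 y 0.5 x [-13.1   1.5  13.8] zmin 194.0
-0.015 55 y 0.5 x [-12.9  -0.6  13.9] zmin 204.0
0.035 70 y 8.9 x [-13.9   0.1  14.1] zmin 254.0
0.05 71 y 10.3 x [-15.8  -1.7  14.2] zmin 269.0
now
[ 0.5485 -0.3215  0.2261] [ 3.1415e+00 -1.8000e-03  1.6371e+00]
-0.055 24 y 3.8 x [-14.1  -1.6  10.8] zmin 166.0
-0.045 28 y 4.3 x [-13.9  -1.4  10.9] zmin 175.0
-0.035 29 y 4.5 x [-15.9   6.   11.1] zmin 186.0
-0.025 55 y 4.4 x [-15.6  -1.1  11.2] zmin 196.0
-0.015 58 y 4.5 x [-15.3  -3.3  11.3] zmin 205.0
0.035 69 y 12.6 x [-14.    0.1  14. ] zmin 255.0
0.05 71 y 13.4 x [-15.8   0.4  14. ] zmin 270.0
```

>>> drive_tool(moves=[[-1,-0.0038,0.002,0,0,0,0],[-1,0,0,0,0,0,0],[-1,0,0,0.02,0,0,0],[-1,0,0,0.025,0,0,0],[-1,0,0,0.025,0,0,0],[-1,0,0,0.015,0,0,0],[-1,0,0,0.005,0,0,0],[-1,0,0,0,0,0,0]])

```text
time_s: 23.3
tool_pos: [0.5502, -0.327, 0.136]
tcp_rot: [-3.141, -0.0, 1.635]
force: [-0.2, -0.5, 0.3]
grip_width: 0.169
grip_force: 116.5
```

>>> drive_tool(moves=[[-1,0,0,0.01,0,0,0],[-1,0,0,0.01,0,0,0],[-1,0,0,0.01,0,0,0],[-1,0,0,0.01,0,0,0],[-1,0,0,0.005,0,0,0],[-1,0,0,0,0,0,0],[-1,0,0,0,0,0,0],[-1,0,0,0,0,0,0]])

```text
time_s: 24.1
tool_pos: [0.5506, -0.3275, 0.0919]
tcp_rot: [3.141, 0.001, 1.635]
force: [0.1, -0.0, -0.7]
grip_width: 0.17
grip_force: 116.5
```

>>> drive_tool(moves=[[-1,0.002,0,0,0,0,0],[-1,0,0,0.006,0,0,0],[-1,0,0,0.006,0,0,0],[-1,0,0,0.006,0,0,0],[-1,0,0,0.005,0,0,0],[-1,0,0,0.003,0,0,0],[-1,0,0,0.001,0,0,0],[-1,0,0,0,0,0,0]])

```text
time_s: 24.9
tool_pos: [0.5502, -0.3253, 0.0644]
tcp_rot: [3.141, 0.0, 1.635]
force: [-0.2, 0.2, -0.6]
grip_width: 0.17
grip_force: 117.0
```

>>> drive_tool(moves=[[-0.4,0,0,0.0005,0,0,0],[0,0,0,0,0,0,0],[0.5,0,0,0,0,0,0],[1,0,0,0,0,0,0],[1,0,0,0,0,0,0],[1,0,0,0,0,0,0],[1,0,0,0,0,0,0],[1,0,0,0,0,0,0]])

```text
time_s: 25.7
tool_pos: [0.5501, -0.3251, 0.0638]
tcp_rot: [3.142, 0.0, 1.635]
force: [1.2, 0.2, -0.3]
grip_width: 1.003
grip_force: 0.0
```

>>> drive_tool(moves=[[1,0,0,-0.01,0,0,0],[1,0,0,-0.02,0,0,0],[1,0,0,-0.03,0,0,0],[1,0,0,-0.03,0,0,0],[1,0,0,-0.03,0,0,0],[1,0,0,-0.02,0,0,0],[1,0,0,-0.01,0,0,0],[1,0,0,0,0,0,0]])

```text
time_s: 26.5
tool_pos: [0.5507, -0.3259, 0.2158]
tcp_rot: [3.139, 0.002, 1.635]
force: [-0.1, -0.4, 0.1]
grip_width: 1.0
grip_force: 0.0
```

```bash
python3 - <<'E'
from h import *
im,d=camera("side"); W=cloud("side",d)
m=(np.hypot(W[...,0]-.551,W[...,1]+.326)<.03)&(W[...,2]>.11)&(W[...,2]<.15); q=W[m]; print("fork top",len(q),np.median(q,0).round(4),np.percentile(q[:,2],97).round(4))
m0=np.load("side0.npz")["d"]; W0=cloud("side",m0); m=(np.hypot(W0[...,0]-.551,W0[...,1]+.326)<.03)&(W0[...,2]>.11)&(W0[...,2]<.15); q=W0[m]; print("start",len(q),np.median(q,0).round(4),np.percentile(q[:,2],97).round(4))
y=-.068; J=np.array([[np.cos(y),np.sin(y)],[-np.sin(y),np.cos(y)]])
m=(np.hypot(W[...,0]-.5085,W[...,1]-.0577)<.03)&(W[...,2]>.075)&(W[...,2]<.125); q=W[m]; L=((q[:,:2]-[.5085,.0577])@J.T)*1e3
f=q[:,2]<.108
print("leaf",len(q),"x",np.percentile(L[:,0],[2,98]),"front y",np.median(L[f,1]),"top",np.percentile(q[:,2],97), cv2.minAreaRect(q[:,:2].astype(np.float32)))
plan([(.508,.0575,.24,1.503,12),(.508,.0575,.2,1.503,4)],g=1)
E
```

```text
fork top 72 [ 0.5502 -0.3195  0.1233] 0.1317
start 69 [ 0.5502 -0.3196  0.1234] 0.131
leaf 323 x [-11.84810244   9.66177341] front y 11.605472200928862 top 0.11696139462834243 ((0.5076012015342712, 0.059236738830804825), (0.027273884043097496, 0.02192908152937889), 86.05855560302734)
[[1.0, 0.0321, -0.0015, -0.0022, 0.0, 0.0, 0.011], [1.0, 0.032, -0.0018, -0.0022, 0.0, 0.0, 0.011], [1.0, 0.032, -0.0022, -0.0022, 0.0, 0.0, 0.011], [1.0, 0.032, -0.0025, -0.0022, 0.0, 0.0, 0.011], [1.0, 0.032, -0.0029, -0.0022, 0.0, 0.0, 0.011], [1.0, 0.0319, -0.0032, -0.0021, 0.0, 0.0, 0.011], [1.0, 0.0319, -0.0036, -0.0022, 0.0, 0.0, 0.011], [1.0, 0.0318, -0.0039, -0.0021, 0.0, 0.0, 0.011]]
[[1.0, 0.0318, -0.0043, -0.0022, 0.0, 0.0, 0.011], [1.0, 0.0318, -0.0046, -0.0021, 0.0, 0.0, 0.011], [1.0, 0.0317, -0.0049, -0.0022, 0.0, 0.0, 0.011], [1.0, 0.0316, -0.0053, -0.0021, 0.001, 0.0, 0.011], [1.0, 0.0, -0.0, 0.01, -0.0, 0.0, -0.0], [1.0, 0.0, -0.0, 0.01, -0.0, 0.0, -0.0], [1.0, 0.0, -0.0, 0.01, -0.0, 0.0, -0.0], [1.0, 0.0, -0.0, 0.01, -0.0, 0.0, -0.0]]
end [0.508  0.0575 0.2   ] [-3.141  0.     1.503]
```

>>> drive_tool(moves=[[1,0.032,-0.0015,-0.002,0,0,0.011],[1,0.032,-0.002,-0.002,0,0,0.011],[1,0.032,-0.002,-0.002,0,0,0.011],[1,0.032,-0.0025,-0.002,0,0,0.011],[1,0.032,-0.003,-0.002,0,0,0.011],[1,0.032,-0.003,-0.002,0,0,0.011],[1,0.032,-0.0035,-0.002,0,0,0.011],[1,0.032,-0.004,-0.002,0,0,0.011]])

```text
time_s: 27.35
tool_pos: [0.5207, -0.0679, 0.2281]
tcp_rot: [-3.138, -0.0, 1.547]
force: [0.4, -0.1, 0.4]
grip_width: 1.002
grip_force: 0.0
```

>>> drive_tool(moves=[[1,0.032,-0.0045,0,0,0,0.011],[1,0.032,-0.0045,0,0,0,0.011],[1,0.031,-0.005,0,0,0,0.011],[1,0.0305,-0.0055,0,0,0,0.011],[1,0,0,0.01,0,0,0],[1,0,0,0.01,0,0,0],[1,0,0,0,0,0,0],[1,0,0,0,0,0,0]])

```text
time_s: 28.15
tool_pos: [0.5072, 0.0547, 0.2091]
tcp_rot: [-3.14, 0.001, 1.5]
force: [0.4, -0.8, 1.0]
grip_width: 0.998
grip_force: 0.0
```

>>> drive_tool(moves=[[1,0.0025,0,0.01,0,0,0.003],[1,0,0,0.02,0,0,0],[1,0,0,0.025,0,0,0],[1,0,0,0.025,0,0,0],[1,0,0,0.025,0,0,0],[1,0,0,0.02,0,0,0],[1,0,0,0.01,0,0,0],[1,0,0,0.003,0,0,0]])

```text
time_s: 28.95
tool_pos: [0.5071, 0.0585, 0.0707]
tcp_rot: [-3.14, 0.001, 1.499]
force: [-0.6, -0.8, -0.4]
grip_width: 1.002
grip_force: 0.0
```

>>> drive_tool(moves=[[1,0,0,0,0,0,0],[-0.2,0,0,0,0,0,0],[-1,0,0,0,0,0,0],[-1,0,0,0,0,0,0],[-1,0,0,0,0,0,0],[-1,0,0,0,0,0,0],[-1,0,0,0,0,0,0],[-1,0,0,0,0,0,0]], grip_force=40)

```text
time_s: 29.75
tool_pos: [0.508, 0.0591, 0.072]
tcp_rot: [3.141, -0.0, 1.5]
force: [-0.4, -0.2, 1.4]
grip_width: 0.253
grip_force: 43.3
```

>>> drive_tool(moves=[[-1,0,0,-0.005,0,0,0],[-1,0,0,-0.01,0,0,0],[-1,0,0,-0.02,0,0,0],[-1,0,0,-0.025,0,0,0],[-1,0,0,-0.025,0,0,0],[-1,0,0,-0.02,0,0,0],[-1,0,0,-0.01,0,0,0],[-1,0,0,0,0,0,0]])

```text
time_s: 30.55
tool_pos: [0.5089, 0.059, 0.1885]
tcp_rot: [3.138, -0.001, 1.5]
force: [0.3, -0.4, -0.2]
grip_width: 0.247
grip_force: 43.2
```

```bash
python3 -c "
from h import *
plan([(.4586,.2758,.18,1.494,13)],g=-1)
im,d=camera('side'); p=bot.get_obs()['tool_pos']; print(p); W=cloud('side',d)
m=(np.hypot(W[...,0]-p[0],W[...,1]-p[1])<.022)&(W[...,2]>.1)&(W[...,2]<p[2]-.01); q=W[m]; print(len(q), q[:,2].min(), p[2]-q[:,2].min())
m=(np.hypot(W[...,0]-.4586,W[...,1]-.2758)<.02)&(W[...,2]<.1); print('floor',np.median(W[m],0))
"
```

```text
[[-1.0, 0.0164, -0.005, 0.0007, 0.0, -0.0, 0.0], [-1.0, 0.0164, -0.005, 0.0007, 0.0, -0.0, 0.0], [-1.0, 0.0164, -0.0051, 0.0006, 0.0, -0.0, 0.001], [-1.0, 0.0163, -0.0051, 0.0007, 0.0, -0.0, 0.0], [-1.0, 0.0164, -0.0051, 0.0006, 0.0, -0.0, 0.001], [-1.0, 0.0163, -0.0051, 0.0007, 0.0, -0.0, 0.0], [-1.0, 0.0163, -0.0051, 0.0006, 0.0, -0.0, 0.001], [-1.0, 0.0163, -0.0051, 0.0007, 0.001, -0.0, 0.0]]
[[-1.0, 0.0164, -0.0051, 0.0007, 0.0, -0.0, 0.001], [-1.0, 0.0163, -0.0051, 0.0006, 0.001, -0.0, 0.0], [-1.0, 0.0164, -0.0051, 0.0007, 0.0, -0.0, 0.001], [-1.0, 0.0163, -0.0051, 0.0006, 0.001, -0.001, 0.0], [-1.0, 0.0164, -0.0051, 0.0007, 0.0, -0.0, 0.001]]
end [0.4586 0.2758 0.18  ] [ 3.141 -0.     1.494]
[0.50794331 0.05898932 0.18713414]
139 0.15620830676717723 0.030925837713349003
floor [0.45865018 0.2757763  0.00569746]
```

>>> drive_tool(moves=[[-1,0.02,-0.006,0,0,0,0],[-1,0.03,-0.009,0,0,0,0],[-1,0.035,-0.011,0,0,0,0],[-1,0.035,-0.011,0,0,0,0],[-1,0.035,-0.011,0,0,0,0],[-1,0.03,-0.01,0,0,0,0],[-1,0.02,-0.006,0,0,0,0],[-1,0.008,-0.002,0,0,0,0]])

```text
time_s: 31.4
tool_pos: [0.4547, 0.2789, 0.1849]
tcp_rot: [-3.138, 0.001, 1.505]
force: [-0.4, -0.5, -0.1]
grip_width: 0.251
grip_force: 43.2
```

>>> drive_tool(moves=[[-1,0,0,0,0,0,0],[-1,0,0,0.02,0,0,0],[-1,0,0,0.03,0,0,0],[-1,0,0,0.03,0,0,0],[-1,0,0,0.03,0,0,0],[-1,0,0,0.02,0,0,0],[-1,0,0,0.005,0,0,0],[-1,0,0,0,0,0,0]])

```text
time_s: 32.2
tool_pos: [0.4572, 0.2741, 0.0513]
tcp_rot: [-3.141, 0.002, 1.497]
force: [0.1, 0.6, -0.5]
grip_width: 0.252
grip_force: 43.2
```

>>> drive_tool(moves=[[-1,0,0,0.004,0,0,0],[-1,0,0,0.003,0,0,0],[-1,0,0,0.003,0,0,0],[-1,0,0,0.002,0,0,0],[-1,0,0,0.001,0,0,0],[-1,0,0,0,0,0,0],[-1,0,0,0,0,0,0],[-1,0,0,0,0,0,0]])

```text
time_s: 33.0
tool_pos: [0.4572, 0.2762, 0.0389]
tcp_rot: [3.141, -0.0, 1.5]
force: [0.2, 0.4, -1.5]
grip_width: 0.247
grip_force: 43.2
```

>>> drive_tool(moves=[[-1,0,0,0.0005,0,0,0],[-1,0,0,0.0005,0,0,0],[-1,0,0,0.0005,0,0,0],[-1,0,0,0,0,0,0],[-1,0,0,0,0,0,0],[-1,0,0,0,0,0,0],[-1,0,0,0,0,0,0],[-1,0,0,0,0,0,0]])

```text
time_s: 33.8
tool_pos: [0.4571, 0.2761, 0.0373]
tcp_rot: [3.142, 0.0, 1.5]
force: [0.1, -0.9, -0.1]
grip_width: 0.254
grip_force: 43.3
```

>>> drive_tool(moves=[[-1,0,0,0.0005,0,0,0],[-1,0,0,0,0,0,0],[-1,0,0,0,0,0,0],[-1,0,0,0,0,0,0],[-1,0,0,0,0,0,0],[-1,0,0,0,0,0,0],[-1,0,0,0,0,0,0],[-1,0,0,0,0,0,0]], grip_force=20)

```text
time_s: 34.6
tool_pos: [0.4571, 0.2761, 0.0372]
tcp_rot: [-3.142, -0.0, 1.5]
force: [-0.5, -0.8, 5.9]
grip_width: 0.252
grip_force: 43.9
```

>>> drive_tool(moves=[[-0.4,0,0,0,0,0,0],[-0.2,0,0,0,0,0,0],[0.2,0,0,0,0,0,0],[0.6,0,0,0,0,0,0],[1,0,0,0,0,0,0],[1,0,0,0,0,0,0],[1,0,0,0,0,0,0],[1,0,0,0,0,0,0]])

```text
time_s: 35.4
tool_pos: [0.4571, 0.2762, 0.0368]
tcp_rot: [3.142, -0.0, 1.5]
force: [-0.2, 1.0, 0.8]
grip_width: 0.995
grip_force: 0.0
```

>>> drive_tool(moves=[[1,0,0,-0.01,0,0,0],[1,0,0,-0.02,0,0,0],[1,0,0,-0.03,0,0,0],[1,0,0,-0.03,0,0,0],[1,0,0,-0.03,0,0,0],[1,0,0,-0.02,0,0,0],[1,0,0,-0.01,0,0,0],[1,0,0,0,0,0,0]])

```text
time_s: 36.2
tool_pos: [0.458, 0.2766, 0.1886]
tcp_rot: [3.139, -0.002, 1.5]
force: [1.3, -0.3, -0.1]
grip_width: 1.003
grip_force: 0.0
```

```bash
python3 - <<'E'
from h import *
im,d=camera("side"); W=cloud("side",d); cv2.imwrite("pics/end.png",im[:,:,::-1])
m=(np.hypot(W[...,0]-.457,W[...,1]-.276)<.03)&(W[...,2]>.03)&(W[...,2]<.1); q=W[m]; print("leaf",cv2.minAreaRect(q[q[:,2]>.07][:,:2].astype(np.float32)),"top",np.percentile(q[:,2],97))
print(bot.get_obs()["tool_pos"])
E
```

```text
leaf ((0.4574413299560547, 0.2759439945220947), (0.024695077911019325, 0.022118041291832924), 84.63046264648438) top 0.08184347528698029
[0.45711397 0.27616237 0.18707522]
```

View pics/end.png

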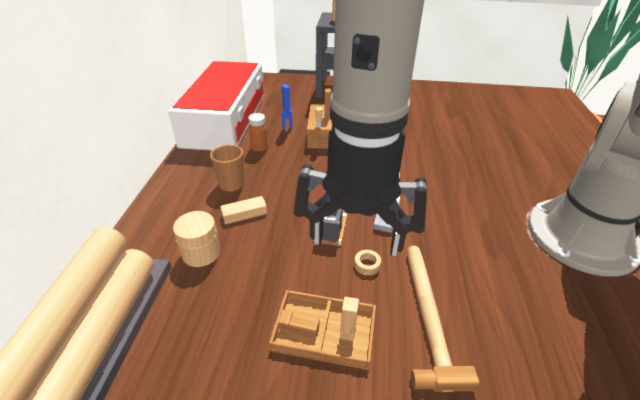

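The picture shows the leaf standing upright in the tray's near compartment at (349,318), and the fork handle in the stand at (328,100). The bystanders in view have not moved, and the gripper is clear. I'm handing in.

```bash
python3 -c "
from plant import bot
print(bot.close_job())"
```

```text
the job is handed in; nothing more can be done
None
```

The job is handed in at about 36 s of the 72 s allowed: the fork freed the leaf at roughly 8 N and is back fully down in its slot, and the leaf stands upright in the tray's near compartment (no verdict was returned, and I did not check the spring bar's return directly).

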